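# Sort lidded pails by feel: hang the filled, stand the empty in the tray

## Task

The closed steel pails on the bench look alike, but some are filled (about half a kilo) and some are empty (under 150 g): lift each by its handle to feel which it is. Hang every filled pail by its handle on the rack, one to a double hook with both prongs under the bar, and stand every empty pail upright on the floor of the shallow grey tray. Leave the bowl, bottle, stamp and hexagonal bar where they are.

Things in the scene. Friction and masses are not known exactly. Their poses are not given: they have to be found in the camera images.
- pailA_bar (a point): Centre of the black handle bar of a steel pail with a white lid. Pail: upright cylinder 92 mm across, 76 mm high, underside 135 mm below this point. Rigid upright handle: the bar, 12 mm thick, lies along the pail's y between two 8 mm uprights, free length 78, outer width 98, with 53 mm clear between bar and lid. z is up. Filled (430-570 g) or empty (100-140 g); the letter says nothing.
- pailB_bar (a point): Handle bar centre of pail B: looks and sizes as pail A, filled or empty likewise, to be felt. Four or all five of the pails A to E are there.
- pailC_bar (a point): Handle bar centre of pail C: looks and sizes as pail A, filled or empty likewise, to be felt. Four or all five of the pails A to E are there.
- pailD_bar (a point): Handle bar centre of pail D: looks and sizes as pail A, filled or empty likewise, to be felt. Four or all five of the pails A to E are there.
- pailE_bar (a point): Handle bar centre of pail E: looks and sizes as pail A, filled or empty likewise, to be felt. Four or all five of the pails A to E are there.
- hook0 (a point): Right hook (as the robot sees it) of the fixed steel rack: the point where the centre of a pail's bar rests, 177 mm up, bar along this point's y. A double hook: two V-shaped prongs of 8 mm rod, 27 mm to either side along y, so fingers on the middle of the bar fit between. A bar lowered into the V centres itself.
- hook1 (a point): Middle hook, as hook0, 130 mm from it along y. The prongs' free tips reach 28 mm in front (-x of the point), tops 9 mm above it; their lowest part is 16 mm below it. So the prongs pass between bar and lid as a pail comes in from -x with its bar some 25 mm high, then sinks. the rail, top 197 mm up, is 70 mm behind (+x).
- hook2 (a point): Left hook, as hook0, 130 mm beyond hook1. A pail on a hook hangs with its underside about 42 mm above the bench.
- tray: Shallow grey plastic tray, fixed: outside 250 mm along its x, 135 mm along its y, walls 4 mm thick and 28 mm high, floor 4 mm thick. Origin at the centre of its underside. It holds two pails side by side along x (for example 60 mm either way from its centre).
- hexbar: Bystander: dark hexagonal bar, 52 mm across, 16 mm high, lying on the bench; origin under its centre.
- bowl: Bystander: glass bowl, 100 mm across, 50 mm high; origin under its centre.
- stamp: Bystander: hand stamp with a 45 mm square foot, 74 mm high; origin under its centre.
- spray: Bystander: white bottle with red cap, 60 mm across, 150 mm high; origin under its centre.
Not all that is in view belongs to the job. Leave any yellow look-alike of the part that bears pailB_bar alone. Leave any yellow look-alike of the part that bears pailD_bar alone.

How it is judged:
By the outcome, as a careful person would: the job done as asked, in the order asked, and still so for the second after the job is handed in, with the robot touching nothing.
Of pailA, pailB, pailC, pailD, pailE only 4 to 5 are there at a start; the rules pass over those that are not, and their reading is None.
At some moment in a run one of pailA, pailB, pailC, pailD, pailE may be knocked a few centimetres aside while the robot is not near it.
It also fails if it takes over 210 s, if anything falls off the work surface, if the arm or the gripper's body presses on something with over 40 N, if the wrist force passes 120 N, or if a joint passes its speed limit or range.

## Robot

A 6-joint arm with a two-finger parallel gripper is mounted at the origin on the work surface. World frame = base frame: x ahead of the robot, y to its left, z up, the work surface at z = 0. Lengths are in m, angles in rad, forces in N, time in s.
With the tool pointing down it reaches from about 0.375 to 0.975 m from the base axis. Payload 3.8 kg.
Tool frame: the origin (TCP) lies where the fingers leave the gripper's body, on its centre line; the fingertips stand 73 mm ahead of it and the grasp point (between the pads) lies 54 mm ahead of it (nose_length is the distance from the TCP to the fingertips, in m); z points along the fingers, y is the line along which they close (so a half turn about z gives the same grasp; the last joint's range is limited). The gripper opens to 85 mm and grips with 20 to 120 N. Pads are 22 mm wide; open, the fingers measure 114 mm over their backs; the gripper's body (76 mm by 85 mm) begins 54 mm behind the grasp point. The pads swing forward as they close: fully open they stand 13 mm farther back than shut.
Start: joints at [-1.166, 0.264, 1.604, -0, 1.274, -0.037], TCP at [0.289, -0.61, 0.304] pointing down, gripper open.
Joint ranges: [-2.63, 2.63], [-0.94, 2.18], [0.31, 2.57], [-1.31, 4.45], [0, 2.66], [-2.55, 2.55]. Speed limits (rad/s): [2.57, 2.57, 3.14, 3.14, 3.14, 3.14].

## Interface

Orientations are given as a rotation vector (axis times angle).
In Python, from workcell import read_state, read_camera, calibration, finish_job, look_for, cut_out, tip_of, nose_length gives the robot as it stands.
- The arm moves only by the tool step_arm, never from a script. Its argument "targets" is a list of rows, each a list of 3 entries, a list of its own where there are three numbers: the turn, a rotation vector about the tool's x, y, z in rad, then the shift along the tool's x, y, z in mm, then the finger opening in mm, from 0 to 85.4. In form: [[[ax, ay, az], [x, y, z], grip], ...]. A call has 1 to 5 rows; each row shifts and turns the commanded pose from where the row before left it, along the tool's axes as they then stand; what a row does not reach is not made up. A row lasts 1/12 s, in which the tool goes at most 41.7 mm and 7.16 degrees, less where a joint would pass 70% of its speed; a pose out of reach is approached as far as the arm can. A call with a gripper value outside its range is refused whole. The fingers move at their own pace and stop on an object; "grip_force" is the grip in N (left out, the last holds). Time passes only in rows, so rows that do not move let the fingers close. It gives the time, the measured TCP pose, the force, the opening and the grip force at its end, in the units of the state.
- read_state(): the state, without advancing time (a new reading comes with each control period).
- read_camera(name): name is "side" or "top" or "wrist"; returns the picture (400x640x3 uint8, red, green, blue); there is no depth.
- calibration(name): a dict with "camera_matrix" (3x3 intrinsics, pixels), "R" (3x3) and "t" (3): a world point X has camera coordinates R X + t. Camera axes: x right, y down, z forward; pixel columns grow to the right and rows downward; lengths in m; the calibration is good to about 2 mm. A picture is of the moment at which its call begins: read the wrist's pose just before it. calibration takes no time and is no camera call; for the wrist camera it gives the pose at the moment of the call.
- finish_job(): hands the job in; it is judged then, once.
Trained networks look in the newest picture that a camera, given by its name, has taken for a name from the list of things; names that differ only in an ending like _2 or _b are one class to them, and where a whole thing is asked for, a point or a joint stands for the part that bears it (a point fixed in the world has none). Each returns a list of dicts, best first, with "score" (0 to 1); they miss things now and then, are a little off and sometimes report something else, mostly with a low value. They report only what shows in the picture. A call takes as long as a camera call. They do not tell look-alikes from the thing itself.
- look_for(camera, query): "extent" ([left, top, right, bottom] in pixels, round what is visible of it).
- cut_out(camera, query): "region" (400x640 bool, what is visible of it) and "extent" ([left, top, right, bottom] in pixels, round what is visible of it).
- tip_of(camera, query): "at" ([row, column] in pixels: a listed point, or the origin of a listed thing).
The state is a dict: "time": time; "q": joint angles; "joint_vel": joint speeds; "joint_torque": joint torques, N m; "tool_pos": TCP position; "tcp_rot": TCP orientation; "wrist_force": force on the tool from outside, world axes, zero at the start; "torque": the same for the moment, N m; "width": opening from 0.0 (shut) to 1.0 (fully open); "grip_force": force on a finger pad.
Only numpy, scipy, OpenCV 4.12 (cv2) and the standard library are available. Lean on these libraries where they do the work, as an engineer would, in place of code of your own. Each camera call takes 0.05 s, during which the arm holds its last target. There are 200 camera calls.

## Working session

There is one attempt and no reset: what is moved stays moved. The work goes in short steps, Python scripts to look and compute and a tool call to move; the robot and the scene stay as the last step left them, time stands still between calls to the robot, and variables do not carry over. Pictures are saved under pics/ and viewed, at most 15 in all, crops included, and the job is handed in when it is done.

Besides the shell and the picture viewer there is one more tool, called after "Request:" as a command line: name --argument value ..., lists and objects as JSON in quotes. step_arm: Moves the arm, as the interface text tells. Its arguments: {"type":"object","properties":{"targets":{"type":"array","items":{"type":"array"}},"grip_force":{"type":"number"}},"required":["targets"]}

```bash
ls; mkdir -p pics; python3 - <<'E'
from workcell import *
import cv2,numpy as np
s=read_state();print(s)
for c in ("top","side"):
    im=read_camera(c);cv2.imwrite(f"pics/{c}0.png",im[:,:,::-1])
    k=calibration(c);print(c,k)
    for q in ("pailA_bar","hook0","tray"):
        for d in tip_of(c,q):print(q,np.round(d["at"],1),round(d["score"],2))
E
```

```text
pics
{'time': 0.0, 'q': array([-1.16590417e+00,  2.64776423e-01,  1.60540771e+00,  2.03483953e-07,
        1.27368623e+00, -3.69136493e-02]), 'joint_vel': array([ 4.21289300e-04, -1.75011141e-03, -2.57348218e-04,  5.88558895e-04,
       -5.32817920e-04,  4.63055975e-05]), 'joint_torque': array([-1.63413388e-03, -5.15115523e+01, -3.67310858e+01, -2.59299059e-04,
        1.28886499e-02,  3.35646604e-06]), 'tool_pos': array([ 0.2883734 , -0.60965956,  0.30252795]), 'tcp_rot': array([-3.06306705e+00, -6.87865730e-01,  6.53806652e-04]), 'wrist_force': array([-0.32133553,  0.31095508, -0.36280922]), 'torque': array([-0.0468965 ,  0.01236087, -0.04808981]), 'grip_force': 0.0, 'width': 0.9963618924299693}
top {'camera_matrix': array([[482.63677863,   0.        , 320.18585577],
       [  0.        , 482.63677863, 199.56649111],
       [  0.        ,   0.        ,   1.        ]]), 'R': array([[ 0.01960102, -0.99951722,  0.02410641],
       [-0.98548869, -0.02338072, -0.16812314],
       [ 0.1686056 , -0.02046121, -0.9854712 ]]), 't': array([0.0260476 , 0.50036645, 1.45739711])}
pailA_bar [218.5 291. ] 0.91
hook0 [141.4 250.4] 0.88
hook0 [138.8 338.2] 0.74
hook0 [137.4 295. ] 0.68
tray [192.7 434.5] 0.94
side {'camera_matrix': array([[389.76499655,   0.        , 314.61900608],
       [  0.        , 389.76499655, 200.6717024 ],
       [  0.        ,   0.        ,   1.        ]]), 'R': array([[ 0.99953397, -0.03003787,  0.00543701],
       [-0.01076339, -0.51347006, -0.85804   ],
       [ 0.02856544,  0.85758161, -0.51355408]]), 't': array([-0.49575134,  0.14923693,  1.28672946])}
pailA_bar [190.8 294.6] 0.97
hook0 [180.2 359.2] 0.81
hook0 [199.  367.2] 0.7
hook0 [163.7 350.6] 0.6
tray [322.4 330.9] 0.68
tray [239.7 333.3] 0.68
```

View pics/top0.png

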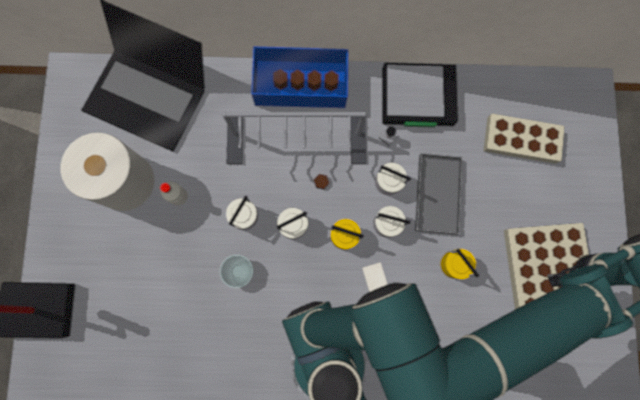

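View pics/side0.png

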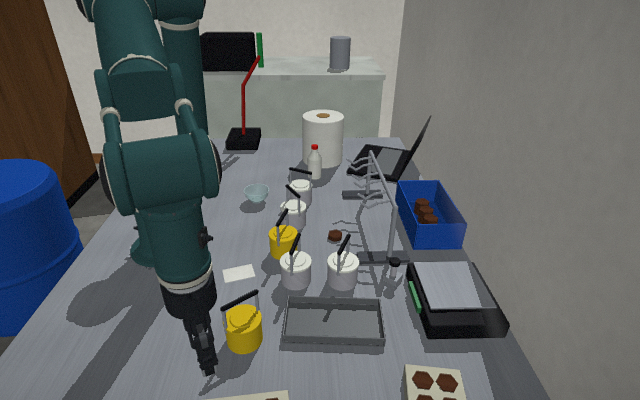

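The top view shows four white pails at (col,row) (240,212), (292,220), (391,220) and (393,178). Yellow look-alikes stand at (346,233) and (460,264) and will be left alone. The rack is at (295,140), the tray at (439,195), the hexbar at (321,182), the bowl at (237,271) and the bottle at (170,192). A fifth pail may be under the arm.

```bash
cat > h.py <<'E'
from workcell import *
import cv2,numpy as np
from scipy.spatial.transform import Rotation as Ro
def ray(c,uv,z,k=None):
    k=k or calibration(c);d=k["R"].T@np.linalg.inv(k["camera_matrix"])@[uv[0],uv[1],1.];o=-k["R"].T@k["t"]
    return o+d*(z-o[2])/d[2]
def proj(c,X,k=None):
    k=k or calibration(c);p=k["camera_matrix"]@(k["R"]@np.array(X)+k["t"]);return p[:2]/p[2]
E
python3 - <<'E'
from h import *
for c in ("top","side"):
    im=read_camera(c)
    for q in ["pailA_bar","pailB_bar","pailC_bar","pailD_bar","pailE_bar","hook0","hook1","hook2","tray","hexbar","bowl","stamp","spray"]:
        z=.135 if "pail" in q else .177 if "hook" in q else 0
        print(c,q,[(np.round(d["at"][::-1]).astype(int).tolist(),np.round(ray(c,d["at"][::-1],z),3)[:2].tolist(),round(d["score"],2)) for d in tip_of(c,q)])
im=read_camera("top");
cv2.imwrite("pics/c1.png",cv2.resize(im[110:290,210:480,::-1],None,fx=2.9,fy=2.9,interpolation=cv2.INTER_CUBIC))
E
```

```text
top pailA_bar [([292, 220], [0.423, 0.12], 0.59)]
top pailB_bar [([345, 231], [0.393, -0.035], 0.81), ([392, 218], [0.436, -0.172], 0.71), ([249, 140], [0.658, 0.254], 0.61)]
top pailC_bar []
top pailD_bar [([465, 261], [0.315, -0.38], 0.85), ([397, 175], [0.563, -0.187], 0.66), ([437, 193], [0.511, -0.304], 0.44)]
top pailE_bar [([236, 210], [0.449, 0.281], 0.7), ([434, 200], [0.49, -0.293], 0.5)]
top hook0 [([294, 139], [0.652, 0.117], 0.85), ([338, 137], [0.662, -0.009], 0.71), ([250, 139], [0.649, 0.246], 0.69)]
top hook1 [([294, 139], [0.652, 0.117], 0.85), ([338, 137], [0.662, -0.009], 0.71), ([250, 139], [0.649, 0.246], 0.69)]
top hook2 [([294, 139], [0.652, 0.117], 0.85), ([338, 137], [0.662, -0.009], 0.71), ([250, 139], [0.649, 0.246], 0.69)]
top tray [([436, 195], [0.531, -0.336], 0.64)]
top hexbar [([321, 184], [0.557, 0.034], 0.67)]
top bowl [([241, 270], [0.28, 0.278], 0.89)]
top stamp [([389, 135], [0.727, -0.185], 0.62)]
top spray []
side pailA_bar [([294, 191], [0.427, 0.122], 0.88)]
side pailB_bar [([280, 216], [0.386, -0.033], 0.85), ([292, 245], [0.428, -0.182], 0.8)]
side pailC_bar []
side pailD_bar [([343, 244], [0.568, -0.181], 0.85), ([238, 298], [0.307, -0.381], 0.55)]
side pailE_bar [([299, 172], [0.444, 0.266], 0.85)]
side hook0 [([353, 166], [0.642, 0.229], 0.85), ([354, 181], [0.633, 0.112], 0.83), ([365, 200], [0.648, -0.018], 0.68)]
side hook1 [([353, 166], [0.642, 0.229], 0.85), ([354, 181], [0.633, 0.112], 0.83), ([365, 200], [0.648, -0.018], 0.68)]
side hook2 [([353, 166], [0.642, 0.229], 0.85), ([354, 181], [0.633, 0.112], 0.83), ([365, 200], [0.648, -0.018], 0.68)]
side tray [([333, 324], [0.532, -0.34], 0.86)]
side hexbar [([334, 238], [0.563, 0.031], 0.5)]
side bowl [([257, 200], [0.278, 0.286], 0.61)]
side stamp [([390, 275], [0.718, -0.16], 0.86)]
side spray [([310, 178], [0.49, 0.476], 0.93)]
```

View pics/c1.png

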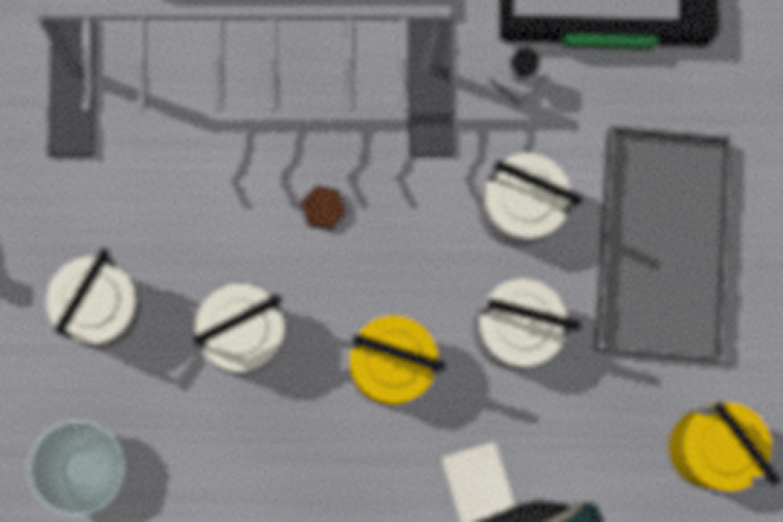

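```bash
cat >> h.py <<'E'
def bars(c,guess,k=None,z=.135,im=None):
    """refine bar centre+direction from dark pixels near projected guess"""
    k=k or calibration(c);im=read_camera(c) if im is None else im
    out=[]
    for g in guess:
        u=proj(c,[*g,z],k);sc=k["camera_matrix"][0,0]/(k["R"]@[*g,z]+k["t"])[2]
        yy,xx=np.mgrid[:400,:640]
        m=(im.max(2)<60)&(np.hypot(xx-u[0],yy-u[1])<.075*sc)
        n,l,st,ce=cv2.connectedComponentsWithStats(m.astype(np.uint8),connectivity=8)
        if n<2: out.append(None);continue
        i=1+np.argmax(st[1:,4]);p=np.argwhere(l==i)[:,::-1]
        W=np.array([ray(c,q,z,k)[:2] for q in p])
        (cx,cy),(w,h),a=cv2.minAreaRect((W*1000).astype(np.float32));a=np.radians(a+(90 if h>w else 0))
        out.append((round(cx/1000,4),round(cy/1000,4),round(max(w,h)),round(min(w,h)),round(np.degrees(a)%180,1),len(p)))
    return out
def tcp():
    s=read_state();R=Ro.from_rotvec(s["tcp_rot"]);y=R.as_matrix()[:,1];return s["tool_pos"],np.degrees(np.arctan2(y[1],y[0])),R
def go(x,y,z,ybar=None):
    """bar angle (deg) -> yaw turn and tool-frame shift after turn (and without turn)"""
    p,a,R=tcp();d=0 if ybar is None else (ybar+90-a+90)%180-90
    v=np.array([x,y,z])-p;R2=R*Ro.from_rotvec([0,0,-np.radians(d)])
    print("p",np.round(p,4),"tooly",round(a,1),"turn z rad",round(-np.radians(d),3),"alt",round(-np.radians(d-180*np.sign(d or 1)),3),"shift after turn",np.round(R2.inv().apply(v)*1000,1),"now",np.round(R.inv().apply(v)*1000,1),"q",np.round(read_state()["q"],2))
E
python3 - <<'E'
from h import *
g=[(.425,.121),(.432,-.177),(.565,-.184),(.447,.272)]
for n,b in zip("ABDE",bars("top",g)):print(n,b)
s=lambda u,v,z:np.round(ray("top",(210+u/2.9,110+v/2.9),z)[:3],4)
print("rail",s(50,17,.197),s(440,12,.197))
for u,v in((145,103),(222,108),(277,108),(350,108)):print("tips",s(u,v,.186))
for u,v in((613,131),(726,140),(722,360),(601,350)):print("tray",s(u,v,.028))
go(.431,-.176,.30,76)
E
```

```text
A (0.4209, 0.1211, 90, 7, np.float64(119.1), 50)
B (0.4325, -0.1761, 90, 10, np.float64(78.2), 60)
D (0.5704, -0.1812, 89, 10, np.float64(64.0), 58)
E (0.4469, 0.2751, 89, 6, np.float64(151.8), 47)
rail [0.709  0.3099 0.197 ] [ 0.725  -0.0744  0.197 ]
tips [0.6272 0.2145 0.186 ]
tips [0.6241 0.1388 0.186 ]
tips [0.6256 0.0847 0.186 ]
tips [0.6275 0.0128 0.186 ]
tray [ 0.654  -0.2847  0.028 ]
tray [ 0.647  -0.4101  0.028 ]
tray [ 0.403  -0.3986  0.028 ]
tray [ 0.4109 -0.2679  0.028 ]
p [ 0.2886 -0.6102  0.3039] tooly -64.7 turn z rad -0.885 alt 2.257 shift after turn [455.7  33.1   3.9] now [ 314.4 -331.6    3.9] q [-1.17  0.26  1.6   0.    1.27 -0.04]
```

Candidates are the white pails: A bar (292,220), B (391,218), D (397,175) and E (237,210). The yellow pails at (345,231) and (465,261) are rejected, and pail C isn't in view. The crop confirms the choice, and I'll start with B.

Request:
step_arm --targets '[[[0, 0, -0.11], [25, -25, 0], 50], [[0, 0, -0.11], [25, -25, 0], 50], [[0, 0, -0.11], [25, -25, 0], 50], [[0, 0, -0.11], [25, -25, 0], 50], [[0, 0, -0.11], [25, -25, 0], 50]]'

```text
time: 2.32
tool_pos: [0.3106, -0.4353, 0.3038]
tcp_rot: [2.759, 1.503, 0.001]
wrist_force: [0.6, -0.6, -0.4]
width: 0.584
grip_force: 0.0
```

```bash
python3 - <<'E'
from h import *
go(.4325,-.176,.30,78)
E
```

```text
p [ 0.3106 -0.4353  0.3038] tooly -32.8 turn z rad -0.364 alt 2.778 shift after turn [279.   65.3   3.8] now [284.  -38.2   3.8] q [-1.   -0.    1.9   0.    1.24 -0.42]
```

Request:
step_arm --targets '[[[0, 0, -0.12], [0, 0, 0], 50], [[0, 0, -0.12], [0, 0, 0], 50], [[0, 0, -0.12], [0, 0, 0], 50], [[0, 0, 0], [38, 9, 0], 50], [[0, 0, 0], [38, 9, 0], 50]]'

```text
time: 2.73
tool_pos: [0.344, -0.367, 0.3042]
tcp_rot: [2.453, 1.961, -0.0]
wrist_force: [1.1, -0.2, -0.1]
width: 0.589
grip_force: 0.0
```

Request:
step_arm --targets '[[[0, 0, 0], [40, 9, 0], 50], [[0, 0, 0], [40, 9, 0], 50], [[0, 0, 0], [20, 5, 0], 50], [[0, 0, 0], [0, 0, 0], 50]]'

```text
time: 3.07
tool_pos: [0.3896, -0.2706, 0.3041]
tcp_rot: [-2.447, -1.97, -0.003]
wrist_force: [-0.6, -0.4, 0.0]
width: 0.585
grip_force: 0.0
```

```bash
python3 - <<'E'
from h import *
go(.4325,-.176,.30,78)
im=read_camera("wrist");cv2.imwrite("pics/w1.png",im[:,:,::-1])
k=calibration("wrist");print(k["R"],-k["R"].T@k["t"],k["camera_matrix"][0,0])
print(bars("wrist",[(.4325,-.176),(.57,-.181)],k,im=im), proj("wrist",[.4325,-.176,.135],k))
g=[(.425,.121),(.432,-.177),(.565,-.184),(.447,.272)]
for n,b in zip("ABDE",bars("top",g)):print(n,b)
E
```

```text
p [ 0.3896 -0.2706  0.3041] tooly -12.3 turn z rad -0.005 alt 3.136 shift after turn [101.4  22.3   4.2] now [101.5  21.7   4.2] q [-0.66 -0.12  2.02  0.    1.25 -0.45]
[[ 9.76849148e-01 -2.13928379e-01  6.24742348e-04]
 [-2.04242100e-01 -9.31742452e-01  3.00235188e-01]
 [-6.36467280e-02 -2.93412086e-01 -9.53865002e-01]] [ 0.4054342  -0.19789651  0.37378286] 287.11404397411997
[(0.4324, -0.1781, 97, 12, np.float64(76.6), 2041), (0.5579, -0.1987, 89, 36, np.float64(45.6), 2072)] [349.89489703  70.01599775]
A (0.4214, 0.1214, 90, 6, np.float64(119.9), 47)
B (0.4328, -0.1765, 89, 9, np.float64(78.2), 56)
D (0.5704, -0.1812, 89, 10, np.float64(64.0), 54)
E (0.4472, 0.2756, 89, 7, np.float64(151.8), 47)
```

View pics/w1.png

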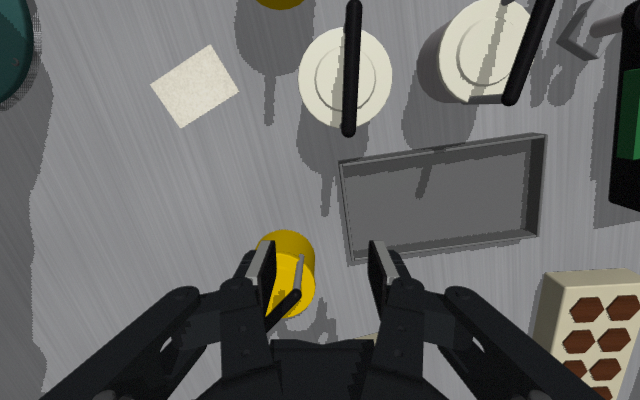

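The wrist view shows B's bar at (351,70), D at (525,50), the tray at (443,200), and the yellow pail (285,290) under the fingers. The top and wrist views agree on B.

Request:
step_arm --targets '[[[0, 0, 0], [33, 7.5, 0], 50], [[0, 0, 0], [33, 7.5, 0], 50], [[0, 0, 0], [33, 7, 0], 50], [[0, 0, 0], [0, 0, 25], 50], [[0, 0, 0], [0, 0, 25], 50]]'

```text
time: 3.58
tool_pos: [0.4333, -0.1827, 0.2555]
tcp_rot: [2.445, 1.964, 0.003]
wrist_force: [-0.3, -0.9, -0.4]
width: 0.587
grip_force: 0.0
```

```bash
python3 - <<'E'
from h import *
go(.4325,-.178,.189,77)
E
```

```text
p [ 0.4333 -0.1827  0.2555] tooly -12.4 turn z rad 0.01 alt -3.132 shift after turn [ 4.5 -2.2 66.5] now [ 4.5 -2.2 66.5] q [-0.45 -0.1   2.08 -0.    1.15 -0.23]
```

Request:
step_arm --targets '[[[0, 0, 0], [4, -2, 22], 50], [[0, 0, 0], [0, 0, 22], 50], [[0, 0, 0], [0, 0, 20], 50], [[0, 0, 0], [0, 0, 0], 50], [[0, 0, 0], [0, 0, 0], 0]]' --grip_force 60

```text
time: 4.0
tool_pos: [0.4293, -0.1785, 0.189]
tcp_rot: [-2.45, -1.962, 0.002]
wrist_force: [0.1, 0.3, 0.9]
width: 0.459
grip_force: 0.0
```

Request:
step_arm --targets '[[[0, 0, 0], [0, 0, 0], 0], [[0, 0, 0], [0, 0, 0], 0], [[0, 0, 0], [0, 0, 0], 0], [[0, 0, 0], [0, 0, 0], 0], [[0, 0, 0], [0, 0, 0], 0]]'

```text
time: 4.42
tool_pos: [0.4316, -0.1786, 0.1918]
tcp_rot: [2.448, 1.963, 0.003]
wrist_force: [1.8, -0.5, 5.8]
width: 0.112
grip_force: 58.9
```

Request:
step_arm --targets '[[[0, 0, 0], [0, 0, -10], 0], [[0, 0, 0], [0, 0, -15], 0], [[0, 0, 0], [0, 0, -15], 0], [[0, 0, 0], [0, 0, 0], 0], [[0, 0, 0], [0, 0, 0], 0]]'

```text
time: 4.83
tool_pos: [0.4306, -0.1778, 0.2307]
tcp_rot: [2.45, 1.965, 0.001]
wrist_force: [0.5, 0.1, -1.0]
width: 0.118
grip_force: 58.7
```

```bash
python3 - <<'E'
from h import *
s=read_state();print(s["wrist_force"],s["width"]*85.4,s["grip_force"])
print("hook0");go(.6,-.016,.36,92)
print("tray");go(.469,-.336,.36,86)
E
```

```text
[ 0.54833291  0.07340988 -1.01558996] 10.111712491348472 58.72433602809906
hook0
p [ 0.4306 -0.1778  0.2307] tooly -12.5 turn z rad -0.254 alt 2.888 shift after turn [ 155.7  175.2 -129.2] now [ 194.7  130.5 -129.2] q [-0.45 -0.08  2.12  0.    1.1  -0.23]
tray
p [ 0.4306 -0.1778  0.2307] tooly -12.5 turn z rad -0.149 alt 2.993 shift after turn [-155.2   49.6 -129.2] now [-146.1   72.1 -129.2] q [-0.45 -0.08  2.12  0.    1.1  -0.23]
```

B pulls only about 1 N when lifted, so it is empty and goes to the near tray slot.

Request:
step_arm --targets '[[[0, 0, -0.075], [0, 0, -12], 0], [[0, 0, -0.075], [0, 0, -12], 0], [[0, 0, 0], [-30, 10, 0], 0], [[0, 0, 0], [-30, 10, 0], 0], [[0, 0, 0], [-30, 10, 0], 0]]'

```text
time: 5.25
tool_pos: [0.4536, -0.2698, 0.2528]
tcp_rot: [-2.294, -2.144, 0.0]
wrist_force: [1.4, 0.2, -1.0]
width: 0.118
grip_force: 58.7
```

Request:
step_arm --targets '[[[0, 0, 0], [-30, 10, 0], 0], [[0, 0, 0], [-30, 10, 0], 0], [[0, 0, 0], [0, 0, 0], 0], [[0, 0, 0], [0, 0, 0], 0]]'

```text
time: 5.58
tool_pos: [0.4693, -0.3317, 0.252]
tcp_rot: [-2.297, -2.139, 0.001]
wrist_force: [-1.2, 1.0, -1.2]
width: 0.112
grip_force: 58.7
```

```bash
python3 - <<'E'
from h import *
s=read_state();print(s["wrist_force"],s["width"]*85.4,s["grip_force"])
im=read_camera("wrist");cv2.imwrite("pics/w2.png",im[:,:,::-1])
for c in("top","side"):
    read_camera(c);print([(np.round(ray(c,d["at"][::-1],0),3)[:2].tolist(),round(d["score"],2)) for d in tip_of(c,"tray")])
go(.469,-.336,.195,86)
E
```

```text
[-1.19139104  1.04209321 -1.21740162] 9.529274625665183 58.708264231681824
[]
[]
p [ 0.4694 -0.3296  0.2533] tooly -3.9 turn z rad 0.002 alt -3.14 shift after turn [-6.5  0.1 58.3] now [-6.5  0.1 58.3] q [-0.66  0.11  1.88  0.    1.15 -0.59]
```

View pics/w2.png

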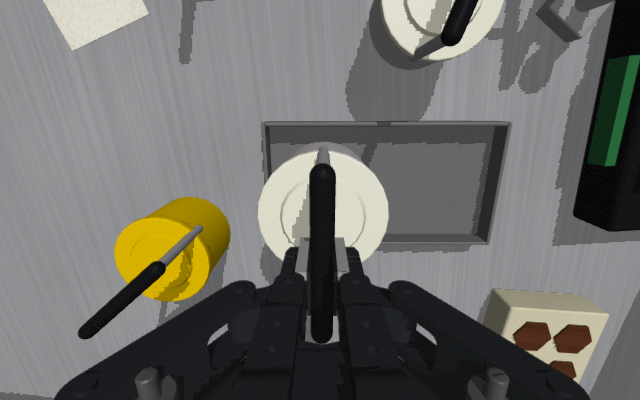

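The wrist view shows B in the gripper at (322,210) above the tray's left half. The tray's rim corners are at (263,123), (510,123) and (490,243).

```bash
python3 - <<'E'
from h import *
P=[ray("wrist",u,.028)[:2] for u in((263,123),(510,123),(490,243))];print(np.round(P,4))
c=(P[0]+P[2])/2;e=P[1]-P[0];e/=np.hypot(*e);print(c,np.degrees(np.arctan2(*e[::-1])),c-.06*e,c+.06*e)
t=c-.06*e
go(*t,.197,86)
E
```

```text
[[ 0.4151 -0.2642]
 [ 0.6604 -0.281 ]
 [ 0.6546 -0.4126]]
[ 0.53484807 -0.33838689] -3.9195761892000007 [ 0.47498841 -0.33428552] [ 0.59470773 -0.34248826]
p [ 0.4694 -0.3296  0.2533] tooly -3.9 turn z rad 0.002 alt -3.14 shift after turn [-4.4  5.9 56.3] now [-4.4  5.9 56.3] q [-0.66  0.11  1.88  0.    1.15 -0.59]
```

Request:
step_arm --targets '[[[0, 0, 0], [-5, 4, 18], 0], [[0, 0, 0], [0, 0, 18], 0], [[0, 0, 0], [0, 0, 14], 0], [[0, 0, 0], [0, 0, 5], 0], [[0, 0, 0], [0, 0, 0], 0]]'

```text
time: 6.25
tool_pos: [0.4725, -0.3346, 0.1972]
tcp_rot: [-2.293, -2.142, 0.001]
wrist_force: [-0.1, 0.3, -1.0]
width: 0.113
grip_force: 58.7
```

Request:
step_arm --targets '[[[0, 0, 0], [0, 0, 0], 40], [[0, 0, 0], [0, 0, 0], 40], [[0, 0, 0], [0, 0, 0], 40], [[0, 0, 0], [0, 0, 0], 40], [[0, 0, 0], [0, 0, -30], 40]]'

```text
time: 6.67
tool_pos: [0.4707, -0.334, 0.2238]
tcp_rot: [-2.289, -2.136, 0.003]
wrist_force: [-1.0, 0.9, -0.7]
width: 0.469
grip_force: 0.0
```

Request:
step_arm --targets '[[[0, 0, 0], [0, 0, -35], 50], [[0, 0, 0], [0, 0, -35], 50], [[0, 0, 0], [15, -5, 0], 50], [[0, 0, 0], [20, 0, 0], 50], [[0, 0, 0], [0, 0, 0], 50]]'

```text
time: 7.08
tool_pos: [0.4713, -0.299, 0.3007]
tcp_rot: [2.294, 2.143, 0.003]
wrist_force: [-0.2, 0.1, -0.4]
width: 0.587
grip_force: 0.0
```

```bash
python3 - <<'E'
from h import *
im=read_camera("wrist");k=calibration("wrist")
print("tray pail",bars("wrist",[(.473,-.335)],k,.139,im),"D",bars("wrist",[(.57,-.18)],k,im=im))
D=bars("top",[(.57,-.181),(.475,-.335)]);print(D)
go(.570,-.1815,.30,D[0][4] if D[0] else 64)
E
```

```text
tray pail [(0.4734, -0.3324, 97, 11, np.float64(85.4), 1275)] D [(0.5623, -0.1945, 83, 23, np.float64(57.3), 1842)]
[(0.5704, -0.1812, 89, 10, np.float64(64.0), 53), (0.5091, -0.3878, 57, 30, np.float64(44.4), 161)]
p [ 0.471  -0.3006  0.2995] tooly -3.9 turn z rad 0.386 alt -2.756 shift after turn [150.5  36.7  -0.5] now [125.6  90.7  -0.5] q [-0.61  0.05  1.86 -0.    1.23 -0.54]
```

Request:
step_arm --targets '[[[0, 0, 0.0965], [0, 0, 0], 50], [[0, 0, 0.0965], [0, 0, 0], 50], [[0, 0, 0.0965], [0, 0, 0], 50], [[0, 0, 0.0965], [0, 0, 0], 50], [[0, 0, 0], [35, 9, 0], 50]]'

```text
time: 7.6
tool_pos: [0.4921, -0.2774, 0.2984]
tcp_rot: [2.672, 1.65, -0.006]
wrist_force: [0.3, -0.3, 0.8]
width: 0.582
grip_force: 0.0
```

Request:
step_arm --targets '[[[0, 0, 0], [25, 9, 0], 50], [[0, 0, 0], [0, 9, 0], 50], [[0, 0, 0], [0, 0, 0], 50]]'

```text
time: 7.85
tool_pos: [0.523, -0.2592, 0.2985]
tcp_rot: [2.663, 1.665, -0.0]
wrist_force: [-0.6, -0.1, -0.6]
width: 0.583
grip_force: 0.0
```

```bash
python3 - <<'E'
from h import *
im=read_camera("wrist");k=calibration("wrist")
D=bars("wrist",[(.57,-.18)],k,im=im);print(D)
go(.570,-.1815,.30,64)
E
```

```text
[(0.5681, -0.1814, 98, 12, np.float64(66.8), 2010)]
p [ 0.522  -0.2595  0.2984] tooly -26.0 turn z rad -0.0 alt 3.141 shift after turn [91.2  8.9 -1.7] now [91.2  8.9 -1.7] q [-0.5   0.09  1.81 -0.    1.24 -0.05]
```

Request:
step_arm --targets '[[[0, 0, -0.049], [0, 0, 0], 50], [[0, 0, 0], [30, 4, 0], 50], [[0, 0, 0], [30, 4, 0], 50], [[0, 0, 0], [30, 3.5, 0], 50], [[0, 0, 0], [0, 0, 30], 50]]'

```text
time: 8.32
tool_pos: [0.5725, -0.1796, 0.2754]
tcp_rot: [2.615, 1.725, 0.015]
wrist_force: [2.0, -0.5, 1.6]
width: 0.584
grip_force: 0.0
```

Request:
step_arm --targets '[[[0, 0, 0], [0, 0, 30], 50], [[0, 0, 0], [0, 0, 0], 50], [[0, 0, 0], [0, 0, 0], 50]]'

```text
time: 8.57
tool_pos: [0.5656, -0.1811, 0.2366]
tcp_rot: [-2.621, -1.724, 0.006]
wrist_force: [0.4, -0.3, 0.7]
width: 0.581
grip_force: 0.0
```

```bash
python3 - <<'E'
from h import *
go(.568,-.1814,.191,66.8)
E
```

```text
p [ 0.5656 -0.1811  0.2366] tooly -23.3 turn z rad -0.002 alt 3.14 shift after turn [ 0.7  2.6 45.6] now [ 0.7  2.6 45.6] q [-0.35  0.17  1.85 -0.    1.13  0.06]
```

Request:
step_arm --targets '[[[0, 0, 0], [0, 2, 22], 50], [[0, 0, 0], [0, 0, 22], 50], [[0, 0, 0], [0, 0, 0], 50], [[0, 0, 0], [0, 0, 0], 0], [[0, 0, 0], [0, 0, 0], 0]]'

```text
time: 8.98
tool_pos: [0.5703, -0.1825, 0.1972]
tcp_rot: [2.622, 1.726, 0.002]
wrist_force: [-0.6, -0.6, 0.3]
width: 0.311
grip_force: 0.0
```

Request:
step_arm --targets '[[[0, 0, 0], [0, 0, 0], 0], [[0, 0, 0], [0, 0, 0], 0], [[0, 0, 0], [0, 0, 0], 0], [[0, 0, 0], [0, 0, 0], 0], [[0, 0, 0], [0, 0, 0], 0]]'

```text
time: 9.4
tool_pos: [0.5705, -0.182, 0.1975]
tcp_rot: [2.621, 1.727, 0.003]
wrist_force: [-1.8, 0.3, 6.0]
width: 0.113
grip_force: 58.7
```

Request:
step_arm --targets '[[[0, 0, 0], [0, 0, -10], 0], [[0, 0, 0], [0, 0, -20], 0], [[0, 0, 0], [0, 0, -20], 0], [[0, 0, 0], [0, 0, 0], 0], [[0, 0, 0], [0, 0, 0], 0]]'

```text
time: 9.82
tool_pos: [0.5705, -0.1818, 0.2468]
tcp_rot: [2.621, 1.726, 0.004]
wrist_force: [-0.6, -0.2, -1.6]
width: 0.114
grip_force: 58.9
```

```bash
python3 - <<'E'
from h import *
s=read_state();print(s["wrist_force"],s["width"]*85.4,s["grip_force"])
print("hook0");go(.575,-.013,.262,92)
print("tray");go(.594,-.342,.24,86)
E
```

```text
[-0.62632504 -0.20412829 -1.61807946] 9.709657309328335 58.86747121810913
hook0
p [ 0.5705 -0.1818  0.2468] tooly -23.3 turn z rad -0.441 alt 2.701 shift after turn [168.5  10.5 -15.4] now [156.9 -62.5 -15.4] q [-0.35  0.16  1.84  0.    1.14  0.06]
tray
p [ 0.5705 -0.1818  0.2468] tooly -23.3 turn z rad -0.336 alt 2.806 shift after turn [-158.1   34.6    7.1] now [-137.9   84.8    7.1] q [-0.35  0.16  1.84  0.    1.14  0.06]
```

D pulls 1.6 N, well under the 4 N or more of a filled pail, so it is empty too. It goes to the far tray slot.

Request:
step_arm --targets '[[[0, 0, -0.112], [0, 0, -5], 0], [[0, 0, -0.112], [0, 0, -5], 0], [[0, 0, -0.112], [0, 0, 0], 0], [[0, 0, 0], [-30, 7, 0], 0], [[0, 0, 0], [-32, 7, 0], 0]]'

```text
time: 10.23
tool_pos: [0.5785, -0.2429, 0.2531]
tcp_rot: [-2.292, -2.144, 0.001]
wrist_force: [1.6, 0.4, -0.7]
width: 0.112
grip_force: 58.8
```

Request:
step_arm --targets '[[[0, 0, 0], [-32, 7, 0], 0], [[0, 0, 0], [-32, 7, 0], 0], [[0, 0, 0], [-32, 7, 0], 0], [[0, 0, 0], [0, 0, 0], 0], [[0, 0, 0], [0, 0, 0], 0]]'

```text
time: 10.65
tool_pos: [0.5925, -0.3429, 0.2525]
tcp_rot: [-2.299, -2.137, 0.001]
wrist_force: [-1.0, 0.2, -1.2]
width: 0.111
grip_force: 58.8
```

```bash
python3 - <<'E'
from h import *
s=read_state();print(s["wrist_force"],s["width"]*85.4,s["grip_force"])
go(.594,-.3415,.2025,86)
E
```

```text
[-1.01102991  0.17084548 -1.17194534] 9.512782222517774 58.842013478279114
p [ 0.5925 -0.3429  0.2525] tooly -4.2 turn z rad -0.003 alt 3.139 shift after turn [ 1.4  1.6 50. ] now [ 1.5  1.6 50. ] q [-0.56  0.32  1.63  0.    1.2  -0.49]
```

Request:
step_arm --targets '[[[0, 0, 0], [0, 0, 18], 0], [[0, 0, 0], [0, 0, 18], 0], [[0, 0, 0], [0, 0, 10], 0], [[0, 0, 0], [0, 0, 4], 0], [[0, 0, 0], [0, 0, 0], 0]]'

```text
time: 11.07
tool_pos: [0.5926, -0.3402, 0.2035]
tcp_rot: [-2.295, -2.141, 0.001]
wrist_force: [0.3, 0.6, -1.3]
width: 0.113
grip_force: 59.0
```

Request:
step_arm --targets '[[[0, 0, 0], [0, 0, 0], 40], [[0, 0, 0], [0, 0, 0], 40], [[0, 0, 0], [0, 0, 0], 40], [[0, 0, 0], [0, 0, 0], 40], [[0, 0, 0], [0, 0, -30], 40]]'

```text
time: 11.48
tool_pos: [0.5903, -0.3396, 0.2284]
tcp_rot: [-2.29, -2.135, 0.005]
wrist_force: [-0.9, 1.2, -1.0]
width: 0.469
grip_force: 0.0
```

Request:
step_arm --targets '[[[0, 0, 0], [0, 0, -36], 50], [[0, 0, 0], [0, 0, -36], 50], [[0, 0, 0], [35, -20, 0], 50], [[0, 0, 0], [35, -20, 0], 50], [[0, 0, 0], [0, 0, 0], 50]]'

```text
time: 11.9
tool_pos: [0.5552, -0.2638, 0.3069]
tcp_rot: [-2.292, -2.141, -0.001]
wrist_force: [-0.4, -0.7, -0.9]
width: 0.586
grip_force: 0.0
```

```bash
python3 - <<'E'
from h import *
k=calibration("wrist");im=read_camera("wrist")
print("tray",bars("wrist",[(.473,-.333),(.594,-.342)],k,.139,im))
A=bars("top",[(.421,.121),(.447,.275)]);print(A)
cv2.imwrite("pics/w3.png",im[:,:,::-1])
a=A[0]
go(a[0],a[1],.30,a[4])
E
```

```text
tray [(0.4522, -0.3549, 144, 113, np.float64(90.2), 7137), (0.6205, -0.3587, 169, 97, np.float64(73.4), 6153)]
[(0.4212, 0.1206, 89, 7, np.float64(119.0), 47), (0.4469, 0.2751, 89, 6, np.float64(151.8), 45)]
p [ 0.5577 -0.2677  0.3073] tooly -3.9 turn z rad -0.575 alt 2.567 shift after turn [405.8  68.8   7.1] now [ 378.  -162.7    7.1] q [-0.49  0.16  1.73 -0.    1.26 -0.42]
```

View pics/w3.png

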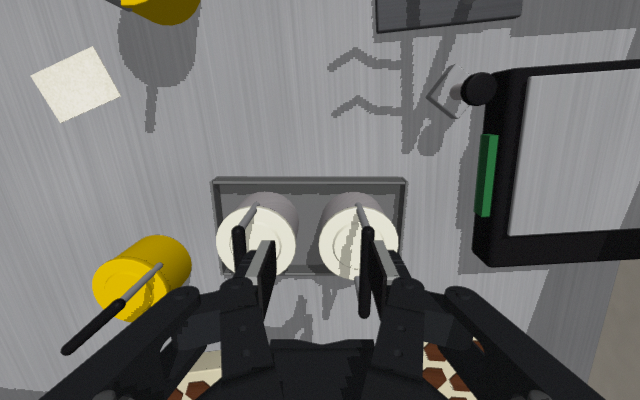

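Both pails B (257,240) and D (358,240) stand upright in the tray. Next is A.

Request:
step_arm --targets '[[[0, 0, -0.115], [0, 0, 0], 50], [[0, 0, -0.115], [0, 0, 0], 50], [[0, 0, -0.115], [0, 0, 0], 50], [[0, 0, -0.115], [0, 0, 0], 50], [[0, 0, -0.115], [0, 0, 0], 50]]'

```text
time: 12.42
tool_pos: [0.5591, -0.2702, 0.3072]
tcp_rot: [1.589, 2.709, -0.0]
wrist_force: [-0.2, 0.6, 0.1]
width: 0.586
grip_force: 0.0
```

Request:
step_arm --targets '[[[0, 0, 0], [38, 7, 0], 50], [[0, 0, 0], [40, 7, 0], 50], [[0, 0, 0], [40, 7, 0], 50], [[0, 0, 0], [40, 7, 0], 50], [[0, 0, 0], [40, 7, 0], 50]]'

```text
time: 12.83
tool_pos: [0.4935, -0.0783, 0.3073]
tcp_rot: [1.598, 2.703, 0.001]
wrist_force: [0.5, 1.3, 0.6]
width: 0.584
grip_force: 0.0
```

Request:
step_arm --targets '[[[0, 0, 0], [40, 11, 0], 50], [[0, 0, 0], [40, 11, 0], 50], [[0, 0, 0], [37, 11, 0], 50], [[0, 0, 0], [0, 0, 0], 50], [[0, 0, 0], [0, 0, 0], 50]]'

```text
time: 13.25
tool_pos: [0.4661, 0.041, 0.3076]
tcp_rot: [1.59, 2.708, 0.001]
wrist_force: [-0.3, -0.2, -0.6]
width: 0.583
grip_force: 0.0
```

```bash
python3 - <<'E'
from h import *
k=calibration("wrist");im=read_camera("wrist")
A=bars("wrist",[(.421,.121)],k,im=im);print(A)
a=A[0]
go(.421,.121,.30,119);go(a[0],a[1],.30,a[4])
E
```

```text
[(0.4215, 0.1205, 97, 12, np.float64(118.7), 1865)]
p [0.4664 0.0398 0.3075] tooly 29.0 turn z rad 0.001 alt -3.141 shift after turn [93.  -0.3  7.4] now [93.  -0.3  7.4] q [ 0.03 -0.14  2.02 -0.    1.26 -0.47]
p [0.4664 0.0398 0.3075] tooly 29.0 turn z rad 0.006 alt -3.136 shift after turn [92.4 -0.6  7.4] now [92.4 -0.1  7.4] q [ 0.03 -0.14  2.02 -0.    1.26 -0.47]
```

Request:
step_arm --targets '[[[0, 0, 0], [31, 0, 0], 50], [[0, 0, 0], [31, 0, 0], 50], [[0, 0, 0], [30.5, 0, 0], 50], [[0, 0, 0], [0, 0, 28], 50], [[0, 0, 0], [0, 0, 28], 50]]'

```text
time: 13.72
tool_pos: [0.4231, 0.1207, 0.2528]
tcp_rot: [1.593, 2.701, 0.007]
wrist_force: [1.0, 0.1, -0.8]
width: 0.586
grip_force: 0.0
```

Request:
step_arm --targets '[[[0, 0, 0], [0, 0, 28], 50], [[0, 0, 0], [0, 0, 28], 50], [[0, 0, 0], [0, 0, 2], 50], [[0, 0, 0], [0, 0, 0], 50], [[0, 0, 0], [0, 0, 0], 50]]'

```text
time: 14.13
tool_pos: [0.4221, 0.1198, 0.194]
tcp_rot: [1.598, 2.704, 0.001]
wrist_force: [1.1, -0.7, 0.5]
width: 0.586
grip_force: 0.0
```

```bash
python3 - <<'E'
from h import *
go(.4215,.1205,.191,118.7)
E
```

```text
p [0.4221 0.1198 0.194 ] tooly 28.8 turn z rad 0.002 alt -3.139 shift after turn [ 0.9 -0.2  3. ] now [ 0.9 -0.2  3. ] q [ 0.22 -0.09  2.2  -0.    1.03 -0.28]
```

Request:
step_arm --targets '[[[0, 0, 0], [0, 0, 2], 0], [[0, 0, 0], [0, 0, 0], 0], [[0, 0, 0], [0, 0, 0], 0], [[0, 0, 0], [0, 0, 0], 0], [[0, 0, 0], [0, 0, 0], 0]]'

```text
time: 14.55
tool_pos: [0.4215, 0.1206, 0.1924]
tcp_rot: [1.595, 2.704, 0.002]
wrist_force: [-1.6, -2.0, 5.4]
width: 0.111
grip_force: 58.5
```

Request:
step_arm --targets '[[[0, 0, 0], [0, 0, 0], 0], [[0, 0, 0], [0, 0, 0], 0], [[0, 0, 0], [0, 0, -12], 0], [[0, 0, 0], [0, 0, -20], 0], [[0, 0, 0], [0, 0, -20], 0]]'

```text
time: 14.97
tool_pos: [0.419, 0.1204, 0.2416]
tcp_rot: [-1.594, -2.703, 0.005]
wrist_force: [0.6, -0.1, -5.2]
width: 0.121
grip_force: 59.1
```

Request:
step_arm --targets '[[[0, 0, 0], [0, 0, 0], 0], [[0, 0, 0], [0, 0, 0], 0], [[0, 0, 0], [0, 0, 0], 0]]'

```text
time: 15.22
tool_pos: [0.4197, 0.1205, 0.2414]
tcp_rot: [-1.595, -2.705, 0.002]
wrist_force: [-0.3, 0.6, -5.3]
width: 0.112
grip_force: 59.1
```

```bash
python3 - <<'E'
from h import *
s=read_state();print(s["wrist_force"],s["width"]*85.4,s["grip_force"])
print("hook1");go(.56,.114,.264,92.4)
print("hook2");go(.56,.244,.264,92.4)
im=read_camera("wrist");cv2.imwrite("pics/w4.png",im[:,:,::-1])
E
```

```text
[-0.29940304  0.63138511 -5.28396113] 9.54335181412632 59.07654404640198
hook1
p [0.4197 0.1205 0.2414] tooly 28.9 turn z rad 0.463 alt -2.678 shift after turn [-12.4 139.9 -22.9] now [-73.6 119.6 -22.9] q [ 0.22 -0.15  2.16  0.    1.13 -0.28]
hook2
p [0.4197 0.1205 0.2414] tooly 28.9 turn z rad 0.463 alt -2.678 shift after turn [117.5 145.3 -22.9] now [ 40.2 182.5 -22.9] q [ 0.22 -0.15  2.16  0.    1.13 -0.28]
```

View pics/w4.png

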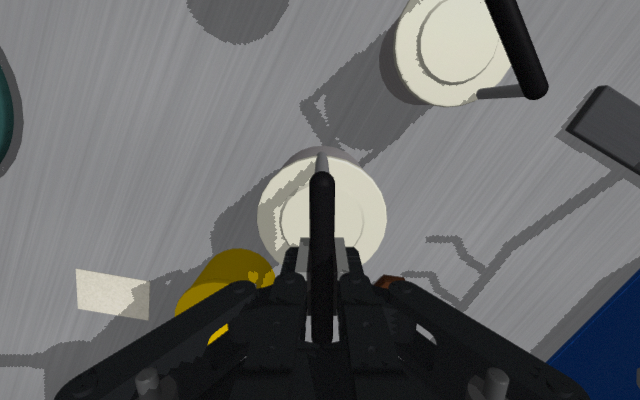

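A pulls 5.3 N, so it is filled. The wrist view shows it held cleanly at (322,220). It goes to the middle hook.

Request:
step_arm --targets '[[[0, 0, 0.1158], [0, 0, -8], 0], [[0, 0, 0.1158], [0, 0, -8], 0], [[0, 0, 0.1158], [0, 0, -9], 0], [[0, 0, 0.1158], [0, 0, 0], 0], [[0, 0, 0], [-3, 30, 0], 0]]'

```text
time: 15.68
tool_pos: [0.4455, 0.1188, 0.2653]
tcp_rot: [-2.175, -2.258, 0.011]
wrist_force: [-2.8, 0.1, -5.1]
width: 0.115
grip_force: 59.1
```

Request:
step_arm --targets '[[[0, 0, 0], [-3, 30, 0], 0], [[0, 0, 0], [-3, 30, 0], 0], [[0, 0, 0], [-3, 30, 0], 0], [[0, 0, 0], [0, 0, 0], 0], [[0, 0, 0], [0, 0, 0], 0]]'

```text
time: 16.1
tool_pos: [0.5416, 0.1133, 0.2654]
tcp_rot: [-2.174, -2.265, 0.005]
wrist_force: [-2.5, 0.7, -4.2]
width: 0.117
grip_force: 59.1
```

```bash
python3 - <<'E'
from h import *
go(.65,.114,.264,92.4)
im=read_camera("wrist");cv2.imwrite("pics/w5.png",im[:,:,::-1])
h=lambda c:print(c,[(np.round(ray(c,d["at"][::-1],.177),4)[:2].tolist(),np.round(d["at"]).tolist(),round(d["score"],2)) for d in tip_of(c,"hook1")])
h("wrist");im=read_camera("top");h("top");t=cv2.resize(im[100:210,215:375,::-1],None,fx=5,fy=5,interpolation=cv2.INTER_CUBIC)
cv2.imwrite("pics/t5.png",t);im=read_camera("side");h("side")
print("proj of expected hook1 in wrist",proj("wrist",[.651,.114,.177]))
E
```

```text
p [0.5416 0.1133 0.2654] tooly 2.4 turn z rad -0.001 alt 3.141 shift after turn [ -3.9 108.4   1. ] now [ -3.8 108.4   1. ] q [0.16 0.06 1.91 0.   1.17 0.12]
wrist []
top [([0.6445, 0.2464], [140.0, 249.0], 0.67), ([0.6548, -0.0054], [139.0, 337.0], 0.65)]
side [([0.6345, 0.2505], [163.0, 351.0], 0.94), ([0.6633, -0.0065], [199.0, 369.0], 0.89), ([0.6544, 0.1271], [179.0, 360.0], 0.68)]
proj of expected hook1 in wrist [501.80497423 244.42380941]
```

View pics/w5.png

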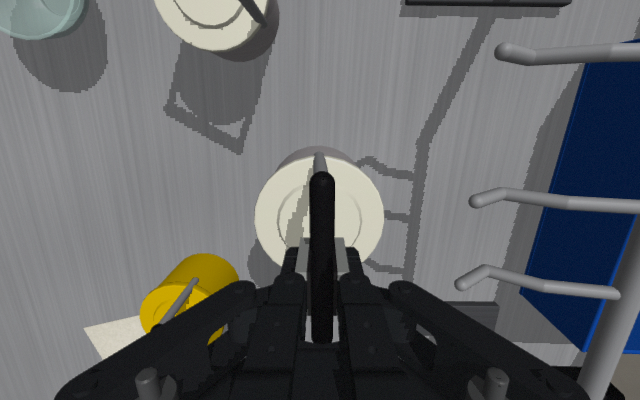

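View pics/t5.png

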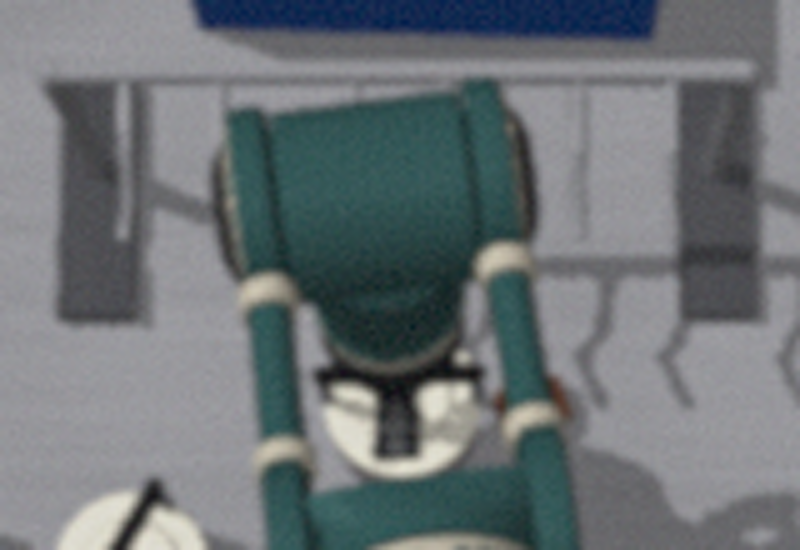

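The wrist view shows prong tips at (505,52) for hook2's right prong, and (477,201) and (463,280) for hook1's pair. The pail bar is in the gripper at (322,258). I'll turn the tips into positions.

```bash
python3 - <<'E'
from h import *
for u in((503,52),(475,201),(460,284)):print([np.round(ray("wrist",u,z),4)[:2] for z in(.182,.186)])
# bar ends as held
s=read_state();print(s["tool_pos"])
print([np.round(ray("wrist",u,s["tool_pos"][2]-.0575),4) for u in((322,174),(322,344))])
E
```

```text
[array([0.6242, 0.2192]), array([0.6219, 0.2185])]
[array([0.626 , 0.1427]), array([0.6237, 0.144 ])]
[array([0.6276, 0.0882]), array([0.6253, 0.0908])]
[0.54010988 0.11369431 0.2674479 ]
[array([0.5382, 0.1611, 0.2099]), array([0.5423, 0.0651, 0.2099])]
```

Request:
step_arm --targets '[[[0, 0, 0], [0, 0, 5], 0], [[0, 0, 0], [-1, 28, 0], 0], [[0, 0, 0], [-1, 28, 0], 0], [[0, 0, 0], [0, 28, 0], 0], [[0, 0, 0], [0, 0, 0], 0]]'

```text
time: 16.82
tool_pos: [0.6299, 0.1153, 0.2631]
tcp_rot: [2.172, 2.264, 0.008]
wrist_force: [2.9, 0.1, -3.7]
width: 0.118
grip_force: 59.2
```

Request:
step_arm --targets '[[[0, 0, 0], [0, 15, 0], 0], [[0, 0, 0], [0, 12, 0], 0], [[0, 0, 0], [0, 0, 0], 0], [[0, 0, 0], [0, 0, 0], 0], [[0, 0, 0], [0, 0, 0], 0]]'

```text
time: 17.23
tool_pos: [0.6511, 0.1163, 0.2625]
tcp_rot: [-2.174, -2.267, 0.002]
wrist_force: [-0.4, 0.1, -5.7]
width: 0.117
grip_force: 59.2
```

```bash
python3 - <<'E'
from h import *
s=read_state();print(s["wrist_force"])
im=read_camera("wrist");cv2.imwrite("pics/w6.png",im[:,:,::-1])
go(.6525,.1155,.2345,92.4)
E
```

```text
[-0.42596446  0.08755438 -5.69795719]
p [0.651  0.1163 0.2626] tooly 2.4 turn z rad 0.0 alt -3.142 shift after turn [-0.8  1.5 28.1] now [-0.8  1.5 28.1] q [0.14 0.27 1.68 0.   1.2  0.1 ]
```

View pics/w6.png

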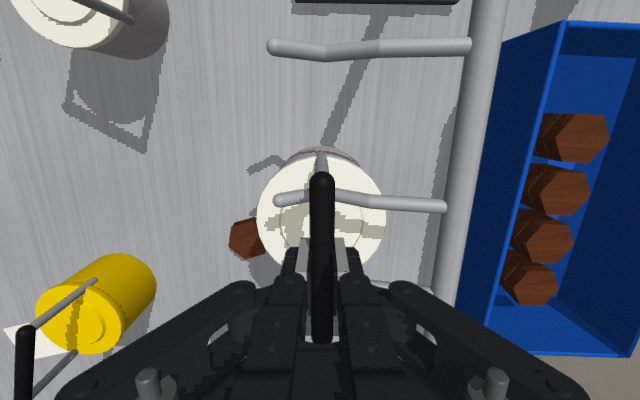

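The prong at (280–440,200) passes under the bar at (322,195), with its V directly beneath. I'll lower now.

Request:
step_arm --targets '[[[0, 0, 0], [0, 1, 9], 0], [[0, 0, 0], [0, 0, 9], 0], [[0, 0, 0], [0, 0, 7], 0], [[0, 0, 0], [0, 0, 0], 0], [[0, 0, 0], [0, 0, 0], 0]]'

```text
time: 17.7
tool_pos: [0.6522, 0.1162, 0.2364]
tcp_rot: [-2.173, -2.266, 0.003]
wrist_force: [-0.7, 0.3, -5.7]
width: 0.115
grip_force: 59.3
```

```bash
python3 - <<'E'
from h import *
s=read_state();print(s["wrist_force"])
go(.6525,.1155,.2345,92.4)
E
```

```text
[-0.65131504  0.30085627 -5.65636574]
p [0.6522 0.1162 0.2364] tooly 2.4 turn z rad -0.0 alt 3.142 shift after turn [-0.7  0.3  1.9] now [-0.7  0.3  1.9] q [ 0.14  0.29  1.7  -0.    1.16  0.1 ]
```

Request:
step_arm --targets '[[[0, 0, 0], [0, 0, 2], 0], [[0, 0, 0], [0, 0, 2], 0], [[0, 0, 0], [0, 0, 0], 0], [[0, 0, 0], [0, 0, 0], 0]]'

```text
time: 18.03
tool_pos: [0.6534, 0.1164, 0.2353]
tcp_rot: [2.174, 2.267, 0.002]
wrist_force: [-2.1, -0.2, 2.9]
width: 0.112
grip_force: 60.1
```

The hook carries the weight. I'll release and rise, then go for E.

Request:
step_arm --targets '[[[0, 0, 0], [0, 0, 0], 36], [[0, 0, 0], [0, 0, 0], 36], [[0, 0, 0], [0, 0, 0], 36], [[0, 0, 0], [0, 0, 0], 36], [[0, 0, 0], [0, 0, -20], 36]]'

```text
time: 18.45
tool_pos: [0.6508, 0.1159, 0.2492]
tcp_rot: [-2.171, -2.264, 0.01]
wrist_force: [-0.4, -0.2, -0.4]
width: 0.422
grip_force: 0.0
```

Request:
step_arm --targets '[[[0, 0, 0], [0, 0, -30], 36], [[0, 0, 0], [0, 0, -30], 50], [[0, 0, 0], [0, -40, 0], 50], [[0, 0, 0], [0, -40, 0], 50], [[0, 0, 0], [0, 0, 0], 50]]'

```text
time: 18.87
tool_pos: [0.5659, 0.1125, 0.3116]
tcp_rot: [-2.17, -2.264, 0.011]
wrist_force: [-1.7, 0.4, -1.1]
width: 0.585
grip_force: 0.0
```

```bash
python3 - <<'E'
from h import *
k=calibration("wrist");im=read_camera("wrist");cv2.imwrite("pics/w7.png",im[:,:,::-1])
print(bars("wrist",[(.6525,.1155)],k,.177,im))
E_=bars("top",[(.447,.275),(.6525,.1155)]);print(E_)
e=E_[0]; go(e[0],e[1],.30,e[4])
E
```

```text
[(0.6467, 0.0499, 113, 42, np.float64(156.3), 3322)]
[(0.4472, 0.2756, 89, 7, np.float64(151.8), 44), (0.659, 0.1178, 121, 77, np.float64(106.6), 609)]
p [0.5714 0.1129 0.3135] tooly 2.4 turn z rad -1.036 alt 2.105 shift after turn [186.4  84.7  13.5] now [ 167.8 -117.2   13.5] q [ 0.15  0.08  1.8  -0.    1.26  0.11]
```

View pics/w7.png

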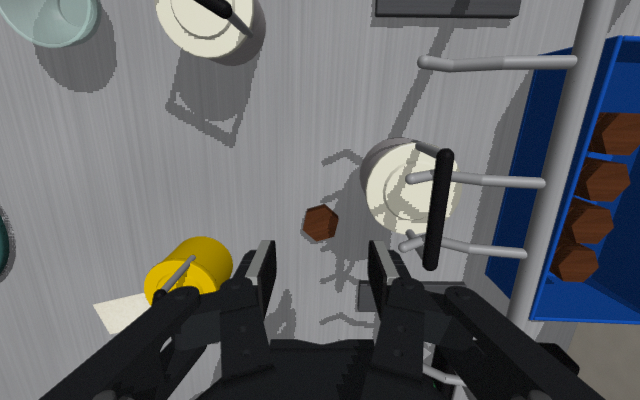

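Pail A hangs with its bar at (440,210) and both prongs, at rows 180 and 245, under it. Now E.

Request:
step_arm --targets '[[[0, 0, -0.115], [0, 0, 0], 50], [[0, 0, -0.115], [0, 0, 0], 50], [[0, 0, -0.115], [0, 0, 0], 50], [[0, 0, -0.115], [0, 0, 0], 50], [[0, 0, -0.115], [0, 0, 0], 50]]'

```text
time: 19.38
tool_pos: [0.5748, 0.113, 0.3143]
tcp_rot: [1.434, 2.794, 0.002]
wrist_force: [0.2, 1.0, -0.1]
width: 0.585
grip_force: 0.0
```

Request:
step_arm --targets '[[[0, 0, -0.115], [0, 0, 0], 50], [[0, 0, -0.115], [0, 0, 0], 50], [[0, 0, -0.115], [0, 0, 0], 50], [[0, 0, -0.115], [0, 0, 0], 50], [[0, 0, 0], [25, 25, 0], 50]]'

```text
time: 19.8
tool_pos: [0.5661, 0.1433, 0.3143]
tcp_rot: [0.765, 3.043, -0.003]
wrist_force: [0.9, 1.2, -1.2]
width: 0.586
grip_force: 0.0
```

Request:
step_arm --targets '[[[0, 0, 0], [25, 25, 0], 50], [[0, 0, 0], [25, 25, 0], 50], [[0, 0, 0], [17, 10, 0], 50], [[0, 0, 0], [0, 0, 0], 50], [[0, 0, 0], [0, 0, 0], 50]]'

```text
time: 20.22
tool_pos: [0.5333, 0.2327, 0.3142]
tcp_rot: [0.764, 3.046, 0.001]
wrist_force: [0.8, 0.8, -0.2]
width: 0.582
grip_force: 0.0
```

```bash
python3 - <<'E'
from h import *
k=calibration("wrist");im=read_camera("wrist")
A=bars("wrist",[(.447,.2755)],k,im=im);print(A)
a=A[0]
go(.447,.2755,.30,151.8);go(a[0],a[1],.191,a[4])
E
```

```text
[(0.4468, 0.2754, 97, 11, np.float64(152.0), 1794)]
p [0.5335 0.2317 0.3141] tooly 61.8 turn z rad -0.001 alt 3.141 shift after turn [96.9 -2.3 14. ] now [96.9 -2.4 14. ] q [ 0.37  0.08  1.8  -0.    1.26 -0.71]
p [0.5335 0.2317 0.3141] tooly 61.8 turn z rad -0.004 alt 3.137 shift after turn [ 97.2  -2.2 123. ] now [ 97.2  -2.6 123. ] q [ 0.37  0.08  1.8  -0.    1.26 -0.71]
```

Request:
step_arm --targets '[[[0, 0, 0], [32, -1, 0], 50], [[0, 0, 0], [33, -1, 0], 50], [[0, 0, 0], [32, 0, 0], 50], [[0, 0, 0], [0, 0, 30], 50], [[0, 0, 0], [0, 0, 30], 50]]'

```text
time: 20.68
tool_pos: [0.4477, 0.2765, 0.2563]
tcp_rot: [0.766, 3.041, 0.008]
wrist_force: [-0.1, 0.3, -0.2]
width: 0.588
grip_force: 0.0
```

Request:
step_arm --targets '[[[0, 0, 0], [0, 0, 30], 50], [[0, 0, 0], [0, 0, 28], 50], [[0, 0, 0], [0, 0, 3], 50], [[0, 0, 0], [0, 0, 0], 50], [[0, 0, 0], [0, 0, 0], 50]]'

```text
time: 21.1
tool_pos: [0.4475, 0.2754, 0.1941]
tcp_rot: [0.77, 3.045, 0.001]
wrist_force: [0.5, 0.2, 0.2]
width: 0.585
grip_force: 0.0
```

```bash
python3 - <<'E'
from h import *
go(.4468,.2754,.191,152)
E
```

```text
p [0.4475 0.2754 0.1941] tooly 61.6 turn z rad -0.007 alt 3.135 shift after turn [ 0.6 -0.4  3.1] now [ 0.6 -0.4  3.1] q [ 0.5   0.08  2.03 -0.    1.03 -0.57]
```

Request:
step_arm --targets '[[[0, 0, 0], [0, 0, 2], 0], [[0, 0, 0], [0, 0, 0], 0], [[0, 0, 0], [0, 0, 0], 0], [[0, 0, 0], [0, 0, 0], 0], [[0, 0, 0], [0, 0, 0], 0]]'

```text
time: 21.52
tool_pos: [0.447, 0.276, 0.1927]
tcp_rot: [0.767, 3.044, 0.002]
wrist_force: [-0.1, -2.3, 6.9]
width: 0.114
grip_force: 58.5
```

Request:
step_arm --targets '[[[0, 0, 0], [0, 0, 0], 0], [[0, 0, 0], [0, 0, 0], 0], [[0, 0, 0], [0, 0, -12], 0], [[0, 0, 0], [0, 0, -20], 0], [[0, 0, 0], [0, 0, -20], 0]]'

```text
time: 21.93
tool_pos: [0.4445, 0.275, 0.2419]
tcp_rot: [-0.767, -3.043, 0.005]
wrist_force: [0.0, 1.2, -3.9]
width: 0.116
grip_force: 59.0
```

Request:
step_arm --targets '[[[0, 0, 0], [0, 0, 0], 0], [[0, 0, 0], [0, 0, 0], 0], [[0, 0, 0], [0, 0, 0], 0]]'

```text
time: 22.18
tool_pos: [0.4452, 0.2753, 0.2417]
tcp_rot: [-0.768, -3.045, 0.002]
wrist_force: [-0.7, 0.2, -5.6]
width: 0.114
grip_force: 59.0
```

```bash
python3 - <<'E'
from h import *
s=read_state();print(s["wrist_force"],s["width"]*85.4,s["grip_force"])
print("hook2");go(.56,.246,.262,92.4)
for c in ("top","side"):
    im=read_camera(c);print([(np.round(d["extent"]).tolist(),round(d["score"],2)) for q in("pailC_bar","pailA_bar") for d in look_for(c,q)])
cv2.imwrite("pics/s8.png",im[:,:,::-1])
E
```

```text
[-0.72011586  0.20824307 -5.61431538] 9.715741714839359 58.953110575675964
hook2
p [0.4452 0.2753 0.2417] tooly 61.7 turn z rad 1.035 alt -2.107 shift after turn [-34.1 113.4 -20.5] now [-114.9   28.5  -20.5] q [ 0.51  0.03  1.99  0.    1.12 -0.57]
[([278.0, 129.0, 313.0, 165.0], 0.93)]
[([349.0, 176.0, 371.0, 218.0], 0.9)]
```

View pics/s8.png

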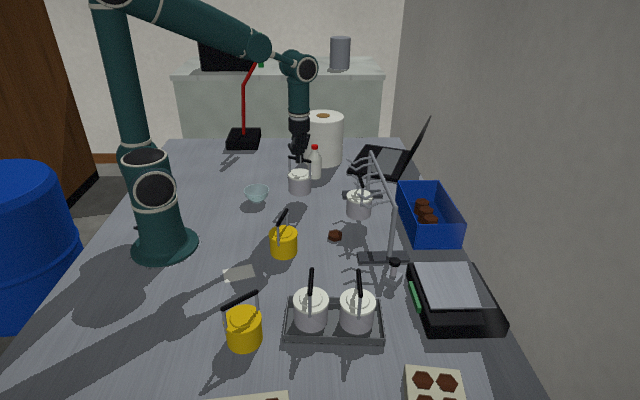

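E pulls 5.6 N, so it is filled. The side view shows two pails in the tray at (310,308) and (357,310), A hanging at (359,205), and no fifth white pail. E goes to hook2.

Request:
step_arm --targets '[[[0, 0, 0.115], [0, 0, -7], 0], [[0, 0, 0.115], [0, 0, -7], 0], [[0, 0, 0.115], [0, 0, -7], 0], [[0, 0, 0.115], [0, 0, 0], 0], [[0, 0, 0.115], [0, 0, 0], 0]]'

```text
time: 22.9
tool_pos: [0.4464, 0.2758, 0.2642]
tcp_rot: [1.608, 2.699, 0.001]
wrist_force: [0.2, -0.8, -5.3]
width: 0.111
grip_force: 59.0
```

Request:
step_arm --targets '[[[0, 0, 0.115], [0, 0, 0], 0], [[0, 0, 0.115], [0, 0, 0], 0], [[0, 0, 0.115], [0, 0, 0], 0], [[0, 0, 0.115], [0, 0, 0], 0], [[0, 0, 0], [-11, 22, 0], 0]]'

```text
time: 23.32
tool_pos: [0.4652, 0.2666, 0.2629]
tcp_rot: [-2.175, -2.261, 0.005]
wrist_force: [-1.4, 0.1, -4.6]
width: 0.112
grip_force: 59.0
```

Request:
step_arm --targets '[[[0, 0, 0], [-11, 22, 0], 0], [[0, 0, 0], [-12, 22, 0], 0], [[0, 0, 0], [0, 22, 0], 0], [[0, 0, 0], [0, 0, 0], 0], [[0, 0, 0], [0, 0, 0], 0]]'

```text
time: 23.73
tool_pos: [0.5363, 0.2451, 0.2633]
tcp_rot: [-2.176, -2.265, 0.001]
wrist_force: [-1.2, -0.3, -4.8]
width: 0.117
grip_force: 59.0
```

```bash
python3 - <<'E'
from h import *
s=read_state();p=s["tool_pos"]
go(.647,.2455,.262,92.4)
im=read_camera("wrist");cv2.imwrite("pics/w9.png",im[:,:,::-1])
k=calibration("wrist");print(bars("wrist",[p[:2]],k,p[2]-.0575,im))
print([np.round(proj("wrist",[.647-.028,.2455+d,.182]),0) for d in(.027,-.027)])
E
```

```text
p [0.5363 0.2451 0.2633] tooly 2.3 turn z rad -0.001 alt 3.14 shift after turn [ -4.2 110.6   1.2] now [ -4.  110.6   1.2] q [0.39 0.13 1.84 0.   1.17 0.35]
[(0.5364, 0.2047, 131, 127, np.float64(136.4), 30432)]
[array([475., 206.]), array([457., 289.])]
```

View pics/w9.png

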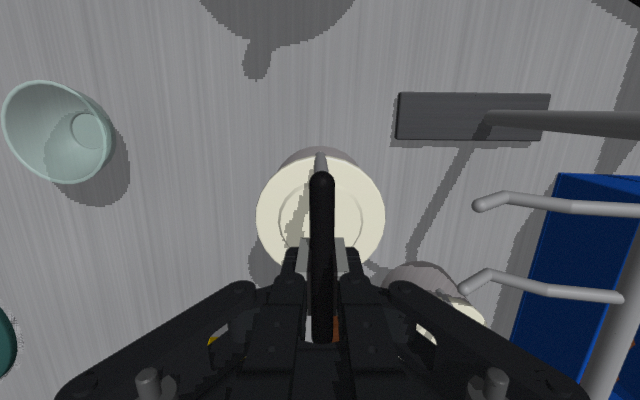

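The wrist view shows hook2's prong tips at (478,205) and (464,287), within 3 mm of the prediction, and the bar is held centrally at (322,258). I'll go in.

Request:
step_arm --targets '[[[0, 0, 0], [-1, 28, 1], 0], [[0, 0, 0], [-1, 28, 0], 0], [[0, 0, 0], [-1, 28, 0], 0], [[0, 0, 0], [-0.5, 16, 0], 0], [[0, 0, 0], [0, 12, 0], 0]]'

```text
time: 24.2
tool_pos: [0.6481, 0.2468, 0.2623]
tcp_rot: [-2.174, -2.268, 0.001]
wrist_force: [-0.2, -0.1, -4.0]
width: 0.117
grip_force: 59.1
```

Request:
step_arm --targets '[[[0, 0, 0], [0, 0, 0], 0], [[0, 0, 0], [0, 0, 0], 0], [[0, 0, 0], [0, 0, 0], 0]]'

```text
time: 24.45
tool_pos: [0.6459, 0.2468, 0.2622]
tcp_rot: [-2.173, -2.267, 0.003]
wrist_force: [-0.4, -1.0, -5.4]
width: 0.11
grip_force: 59.1
```

```bash
python3 - <<'E'
from h import *
s=read_state();print(s["wrist_force"])
go(.649,.246,.2345,92.4)
im=read_camera("wrist");cv2.imwrite("pics/w10.png",im[:,:,::-1])
E
```

```text
[-0.37898637 -1.0084118  -5.37438708]
p [0.6459 0.2468 0.2622] tooly 2.4 turn z rad 0.0 alt -3.141 shift after turn [-0.9  3.1 27.7] now [-0.9  3.1 27.7] q [0.33 0.32 1.61 0.   1.21 0.29]
```

View pics/w10.png

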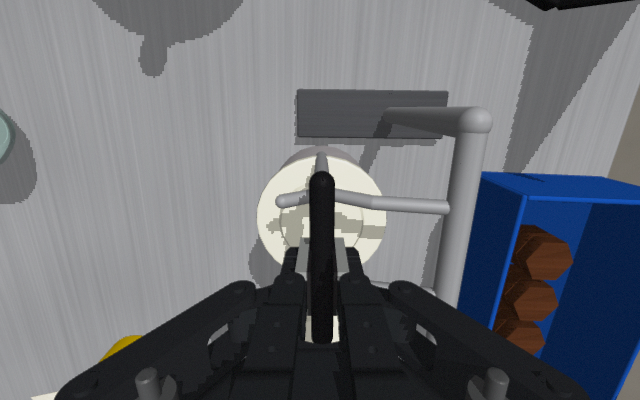

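The prong tip is at (285,200) and runs under the bar, the same as with A. I'll lower and release.

Request:
step_arm --targets '[[[0, 0, 0], [0, 2, 9], 0], [[0, 0, 0], [0, 0, 9], 0], [[0, 0, 0], [0, 0, 7], 0], [[0, 0, 0], [0, 0, 4], 0], [[0, 0, 0], [0, 0, 0], 0]]'

```text
time: 24.92
tool_pos: [0.6482, 0.2465, 0.2344]
tcp_rot: [-2.174, -2.266, 0.004]
wrist_force: [-5.5, -1.1, 3.5]
width: 0.114
grip_force: 60.0
```

Request:
step_arm --targets '[[[0, 0, 0], [0, 0, 0], 0], [[0, 0, 0], [0, 0, 0], 0]]'

```text
time: 25.08
tool_pos: [0.6482, 0.2465, 0.2344]
tcp_rot: [-2.174, -2.266, 0.004]
wrist_force: [-6.0, -1.7, 2.4]
width: 0.114
grip_force: 60.0
```

Request:
step_arm --targets '[[[0, 0, 0], [0, 0, 0], 36], [[0, 0, 0], [0, 0, 0], 36], [[0, 0, 0], [0, 0, 0], 36], [[0, 0, 0], [0, 0, 0], 36], [[0, 0, 0], [0, 0, -20], 36]]'

```text
time: 25.5
tool_pos: [0.6474, 0.2458, 0.2491]
tcp_rot: [-2.172, -2.265, 0.011]
wrist_force: [-0.7, -0.3, -1.6]
width: 0.422
grip_force: 0.0
```

Request:
step_arm --targets '[[[0, 0, 0], [0, 0, -30], 36], [[0, 0, 0], [0, 0, -30], 50], [[0, 0, 0], [0, -40, 0], 50], [[0, 0, 0], [0, -40, 0], 50], [[0, 0, 0], [0, -35, 0], 50]]'

```text
time: 25.92
tool_pos: [0.5337, 0.2418, 0.3148]
tcp_rot: [2.175, 2.266, 0.003]
wrist_force: [-0.6, -0.5, -0.4]
width: 0.586
grip_force: 0.0
```

Request:
step_arm --targets '[[[0, 0, 0], [0, -35, 0], 50], [[0, 0, 0], [0, -35, 0], 50], [[0, 0, 0], [0, 0, 0], 50], [[0, 0, 0], [0, 0, 0], 50], [[0, 0, 0], [0, 0, 0], 50]]'

```text
time: 26.33
tool_pos: [0.4653, 0.2391, 0.3146]
tcp_rot: [2.173, 2.267, 0.003]
wrist_force: [0.3, 0.9, -0.1]
width: 0.584
grip_force: 0.0
```

```bash
python3 - <<'E'
from h import *
a=read_camera("top")[100:290,210:480];b=read_camera("side")[150:350,200:420]
f=lambda i:cv2.resize(i[:,:,::-1],(400,int(400*i.shape[0]/i.shape[1])),interpolation=cv2.INTER_CUBIC)
A,B=f(a),f(b);h=max(len(A),len(B));o=np.zeros((h,800,3),np.uint8);o[:len(A),:400]=A;o[:len(B),400:]=B
cv2.imwrite("pics/fin.png",o)
E
```

```text
(no output)
```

View pics/fin.png

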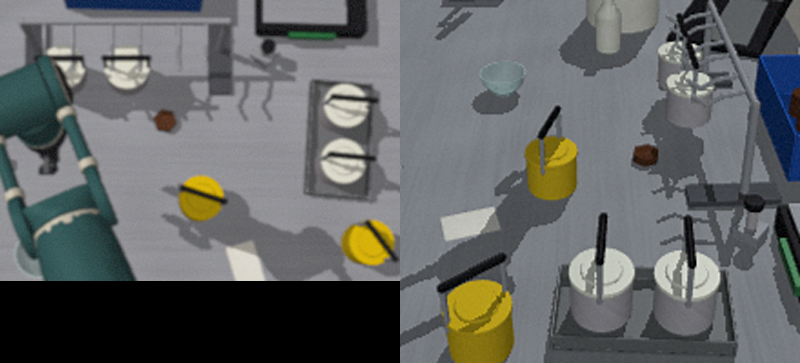

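The final views show A and E hanging on the middle and left hooks (top crop, (127,58) and (65,62)) and B and D upright in the tray ((345,105) and (345,160)). The bystanders and yellow pails look unmoved. I'm handing in.

```bash
python3 -c "
from workcell import *
print(finish_job())"
```

```text
the job is handed in; nothing more can be done
None
```

The job is handed in: filled pails A and E hang on the middle and left hooks, empty pails B and D stand upright in the tray, pail C was not there, and in the final pictures the bystanders and yellow pails look unmoved.

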